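# Show where the honey dipper is kept

## Robot

A 6-joint arm with a two-finger parallel gripper is mounted at the origin on the work surface. World frame = base frame: x ahead of the robot, y to its left, z up, the work surface at z = 0. Lengths are in mm, angles in degrees, forces in N, time in s.
With the tool pointing down it reaches from about 300 to 750 mm from the base axis. Payload 8.5 kg.
Tool frame: the origin (TCP) lies at the very end of the fingers, on their centre line; the grasp point (between the pads) lies r.pinch_z behind it (r.pinch_z is the distance from the TCP to the grasp point, in mm); z points along the fingers, y is the line along which they close (so a half turn about z gives the same grasp; the last joint's range is limited). The gripper opens to 88 mm and grips with 3 to 60 N. Pads are 18 mm wide; open, the fingers measure 123 mm over their backs; the gripper's body (75 mm by 187 mm) begins 45 mm behind the grasp point.
Start: joints at [54.7, 21.807, 74.336, -0, 83.858, -12.336], TCP at [214.575, 506.397, 238.748] pointing down, gripper open.
Joint ranges: [-178.18, 178.18], [-50.72, 133.34], [12.68, 142.11], [-81.47, 261.47], [9.98, 163.14], [-165.26, 165.26]. Speed limits (degrees/s): [136.94, 136.94, 180, 180, 180, 180].

## Interface

Orientations are given as [roll, pitch, yaw] about the fixed x, y, z axes, in that order (R = Rz(yaw) Ry(pitch) Rx(roll)).
In Python, from workcell import monitor, viewer, r gives the robot as it stands.
- The arm moves only by the tool drive_tool, never from a script. Its argument "moves" is a list of rows, each a list of 7 numbers: the gripper's target within -1 to 1 (fully open at 1, half-way at 0, shut at -1), then the shift along the tool's x, y, z scaled (see below), then the turn, a rotation vector about the tool's x, y, z scaled (see below). A call has 1 to 12 rows; each row shifts and turns the commanded pose from where the row before left it, along the tool's axes as they then stand; what a row does not reach is not made up. The controller multiplies each number of a shift by 60 mm and each number of a turn by 4 degrees. A row lasts 1/8 s, in which the tool goes at most 62.5 mm and 10.7 degrees, less where a joint would pass 70% of its speed; a pose out of reach is approached as far as the arm can. A call with a number of a shift or a turn outside -1 to 1 is refused whole. A call with a gripper value outside its range is refused whole. The fingers move at their own pace and stop on an object; the grip force is fixed at half the most. Time passes only in rows, so rows that do not move let the fingers close. It gives the time, the measured TCP pose, the force, the opening and the grip force at its end, in the units of the state.
- monitor.sense(): the state, without advancing time (a new reading comes with each control period).
- viewer.snapshot(name): name is "scene" or "side" or "wrist"; returns the picture (384x512x3 uint8, red, green, blue); there is no depth.
- viewer.calibration(name): a dict with "vfov" (degrees; the focal length in pixels is half the picture's height over the tangent of half this angle, whatever the lens; pixels are square), "cx", "cy" (the principal point, pixels), "dist_coeffs" ([k1, k2, p1, p2, k3] as OpenCV has them; the pictures are not rectified), "origin" and "attitude" of the camera in the world. Camera axes: x right, y up, looking along -z (the intrinsics and any distortion apply to the point x, -y, -z); pixel columns grow to the right and rows downward; lengths in mm; the calibration is good to about 2 mm. A picture is of the moment at which its call begins: read the wrist's pose just before it. calibration takes no time and is no camera call; for the wrist camera it gives the pose at the moment of the call.
- r.finish_job(): hands the job in; it is judged then, once.
The state is a dict: "t": time; "joint_positions": joint angles; "qd": joint speeds; "joint_efforts": joint torques, N m; "ee_pos": TCP position; "ee_rot": TCP orientation; "ft_force": force on the tool from outside, world axes, zero at the start; "ft_torque": the same for the moment, N m; "gripper_width": opening from 0.0 (shut) to 1.0 (fully open); "grip_force": force on a finger pad.
Only numpy, scipy, OpenCV 4.12 (cv2) and the standard library are available. Lean on these libraries where they do the work, as an engineer would, in place of code of your own. Each camera call takes 0.05 s, during which the arm holds its last target. There are 200 camera calls.

## Task

Show me where the honey dipper is kept: reach your fingertips into the empty trough just behind the front of the half-open plastic drawer and push the drawer out to its stop, without gripping it. Then point straight down at the ribbed head of the wooden honey dipper from a few centimetres above it, and stay there for three seconds, finishing while still pointing. Do not touch the dipper or the spoon, and leave the canister, the jar and the blue lid as they stand.

Things in the scene. Friction and masses are not known exactly. Their poses are not given: they have to be found in the camera images.
- housing: white plastic drawer housing standing fixed on the shelf, 300 deep (its x) x 280 wide (its y) x 86 mm high, open at its front end, towards its -x. Origin: middle of the lower edge of this open front, on the shelf. The drawer slides out along the housing's -x, roughly towards the robot.
- drawer (a joint): how far the aqua plastic drawer is pulled out, m: 0 shut, 0.21 at its stop. It starts 0.075 to 0.10 out, slides with about 2 N of friction and stays where left. The drawer is 280 long x 240 wide, walls 5 mm, floor 12 mm and rim 65 mm above the shelf. Behind its front wall lies an empty trough across the whole width, then two compartments side by side (216 x 113 mm).
- trough (a point): point in the middle of the trough, at rim height (65 mm above the shelf); it moves with the drawer. The trough is 51 mm long in the sliding direction (25 to 27 mm either side of this point), 230 mm across and 53 mm deep. Its wall on the housing's -x side is the one to push. It is clear of the housing from the start.
- drawer_face: darker aqua panel on the outside of the drawer's front wall, 250 wide x 6 thick x 52 mm high, moving with the drawer. Origin: centre of its lower edge, 8 mm above the shelf. Fingers on this face mean that the wall is being pinched.
- dipper: wooden honey dipper lying on the drawer's floor, 132 mm long along its x, 30 g. Origin: half-way along it, on the drawer floor; its ribbed head points to its -x (roughly the drawer's front), a small 14 mm tail knob to its +x. It lies in one of the two compartments, whose 4 mm partitions reach 52 mm above the shelf, rides along with the drawer, and is partly or wholly under the housing's roof at the start.
- dipper_head (a point): centre of the dipper's ribbed head, a 28 mm thick, 36 mm long barrel; this point is 14 mm above the drawer floor, 26 mm above the shelf.
- spoon: small black-handled spoon, 130 mm long along its x, lying in the other compartment. Origin: on its underside.
- canister: closed stainless steel canister, 90 mm across, 140 mm high, standing on the shelf beside the drawer. Origin: centre of its underside.
- jar: frosted glass jar with a wooden cap, 80 mm across, 110 mm high, standing on the shelf. Origin: centre of its underside.
- lid: round blue silicone lid with a knob, 100 mm across, 26 mm high, lying on the shelf. Origin: centre of its underside.

How it is judged (in metres and radians):
On the way, in this order (a step that is already met when the one before it is completed fails the run):
1. the drawer is pushed out to its stop (within 25 mm) (value of joint drawer above 0.185 m), for 0.2 s.
2. the fingers point at the dipper's head from just above for two seconds (horizontal distance between the grasp point and dipper_head below 0.03 m and height (world z) of the grasp point between 0.045 and 0.13 m and value of joint drawer above 0.185 m), for 2 s.
At the end, for the whole second after the job is handed in: The drawer is out at least 185 of its 210 mm, the dipper lies on its floor, and the grasp point between the fingers is within 30 mm sideways of the centre of the dipper's head and 45 to 130 mm above the shelf (fingertips up to about 70 mm above the head), touching nothing (all of step 2 and height (world z) of dipper_head below 0.04 m).
It fails at once if the dipper is touched (contact force between any of the fingers, the arm and dipper above 0.4 N).
It fails at once if the spoon is touched (contact force between any of the fingers, the arm and spoon above 0.4 N).
It fails at once if the dipper or the spoon is lifted (height (world z) of any of dipper, spoon above 0.04 m).
It fails at once if the drawer's front wall is pinched (fingers on its outer face) (contact force between the fingers and drawer_face above 1 N).
It fails at once if the canister, the jar or the lid is moved (distance of any of canister, jar, lid from where it was at the start of the episode above 0.015 m).
It also fails if it takes over 45 s, if anything falls off the work surface, if the arm or the gripper's body presses on something with over 40 N, if the wrist force passes 120 N, or if a joint passes its speed limit or range.

## Working session

There is one attempt and no reset: what is moved stays moved. The work goes in short steps, Python scripts to look and compute and a tool call to move; the robot and the scene stay as the last step left them, time stands still between calls to the robot, and variables do not carry over. Pictures are saved under pics/ and viewed, at most 10 in all, crops included, and the job is handed in when it is done.

Besides the shell and the picture viewer there is one more tool, called after "Call:" as a command line: name --pt "numbers of a row" for each row, then --argument value for the rest. drive_tool: Moves the arm, as the interface text tells. Its arguments: {"type":"object","properties":{"moves":{"type":"array"}},"required":["moves"]}

```bash
mkdir -p pics
python3 - <<'E'
from workcell import monitor, viewer, r
import cv2
s=monitor.sense(); print(s['t'],s['ee_pos'],s['ee_rot'],s['gripper_width'],r.pinch_z)
for n in ("scene","side","wrist"):
    c=viewer.calibration(n); print(n,c)
    cv2.imwrite(f"pics/{n}0.png",viewer.snapshot(n)[:,:,::-1])
E
```

```text
0.0 [214.41544391 506.17680228 238.13872235] [-1.79918752e+02 -1.74541795e-02  1.57037504e+02] 0.9986972593718996 18.700000000000003
scene {'vfov': 50.079787781260336, 'cx': 251.2578269108513, 'cy': 195.0082624843875, 'dist_coeffs': array([-0.08267751,  0.        ,  0.        ,  0.        ,  0.        ]), 'origin': array([1059.73879104, -475.84100537,  500.40982147]), 'attitude': array([57.79498007, -1.15503085, 41.6119008 ])}
side {'vfov': 53.47698821660715, 'cx': 257.0474138790555, 'cy': 188.8875102612767, 'dist_coeffs': array([-0.12463215,  0.        ,  0.        ,  0.        ,  0.        ]), 'origin': array([ 356.31161956, -558.71635029,  805.99240439]), 'attitude': array([ 40.92303444,   0.37388286, -25.99685272])}
wrist {'vfov': 58.15606818851217, 'cx': 247.44971078698177, 'cy': 191.17370188302183, 'dist_coeffs': array([-0.05262927,  0.        ,  0.        ,  0.        ,  0.        ]), 'origin': array([153.20279038, 532.74685171, 382.75089467]), 'attitude': array([-15.14728883,   0.07112623,  67.05818797])}
```

View pics/scene0.png

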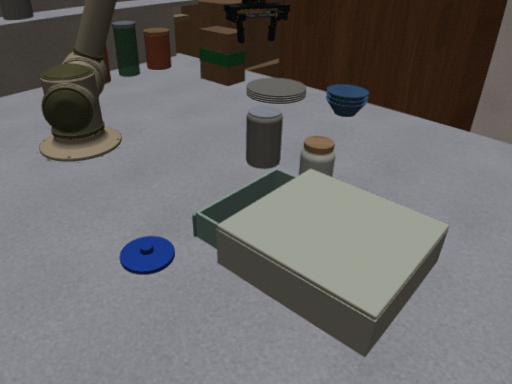

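View pics/side0.png

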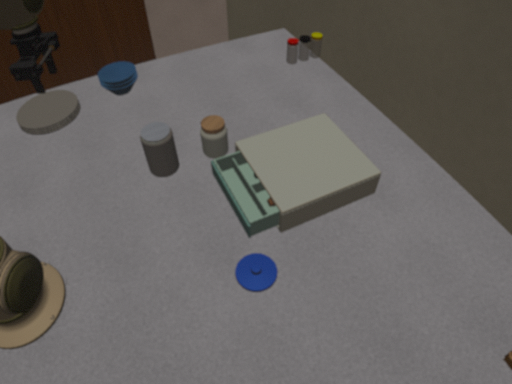

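The scene view shows the housing, canister at (264,137), jar at (317,160) and lid at (147,253). The side view shows the drawer trough around (243,192), the housing roof corners, and a brown dipper tip near (270,201). I'll zoom in on the side view.

```bash
python3 - <<'E'
import cv2
a=cv2.imread("pics/side0.png")[110:240,200:390]
cv2.imwrite("pics/side0c.png",cv2.resize(a,None,fx=4.2,fy=4.2,interpolation=cv2.INTER_CUBIC))
E
cat > h.py <<'E'
import numpy as np, cv2
from scipy.spatial.transform import Rotation as R
def K(c): 
    f=192/np.tan(np.radians(c['vfov']/2)); return np.array([[f,0,c['cx']],[0,f,c['cy']],[0,0,1]])
def ray(c,uv):
    p=cv2.undistortPoints(np.array([[uv]],float),K(c),c['dist_coeffs'])[0,0]
    return R.from_euler('xyz',c['attitude'],degrees=True).apply([p[0],-p[1],-1])
def onz(c,uv,z):
    d=ray(c,uv); o=c['origin']; return o+d*(z-o[2])/d[2]
def proj(c,P):
    q=R.from_euler('xyz',c['attitude'],degrees=True).inv().apply(np.atleast_2d(P)-c['origin'])*[1,-1,-1]
    return cv2.projectPoints(q,np.zeros(3),np.zeros(3),K(c),c['dist_coeffs'])[0][:,0]
def tri(obs):
    A=0;b=0
    for c,uv in obs:
        d=ray(c,uv); d/=np.linalg.norm(d); M=np.eye(3)-np.outer(d,d); A=A+M; b=b+M@c['origin']
    return np.linalg.solve(A,b)
E
```

```text
(no output)
```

View pics/side0c.png

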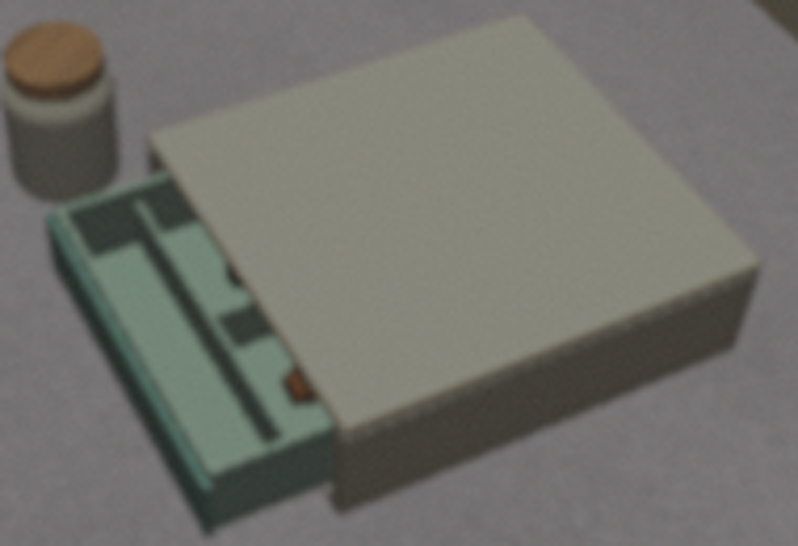

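The crop shows the roof corners at (150,135), (525,14), (760,262) and (338,432), and the drawer's front rim corners at about (50,215) and (207,487). The dipper tip is at (298,385) in the near compartment, with black spoon parts in the far one. Next I'll fit the pose.

```bash
cat > fit.py <<'E'
from h import *
from workcell import viewer
from scipy.optimize import least_squares
S=viewer.calibration('side'); C=viewer.calibration('scene')
cr=lambda x,y:(200+(x+.5)/4.2-.5,110+(y+.5)/4.2-.5)
roof=[cr(150,135),cr(525,14),cr(760,262),cr(338,432)]
L=np.array([[0,140,86],[300,140,86],[300,-140,86],[0,-140,86]])
for p in roof: print('roof',onz(S,p,86).round(1))
rim=[cr(50,215),cr(207,487)]
for p in rim: print('rim',onz(S,p,65).round(1))
sc=[(313,175),(442,231),(359,333-46),(222,234)]
def T(q,P):
    c,s=np.cos(q[2]),np.sin(q[2]); P=np.array(P,float)
    return np.c_[q[0]+c*P[:,0]-s*P[:,1],q[1]+s*P[:,0]+c*P[:,1],P[:,2]]
f=lambda q:(proj(S,T(q,L))-roof).ravel()
q=least_squares(f,[500,0,0]).x
print('fit',q[:2].round(1),np.degrees(q[2]).round(2),f(q).round(1))
Li=np.linalg.inv([[np.cos(q[2]),-np.sin(q[2])],[np.sin(q[2]),np.cos(q[2])]])
loc=lambda P:Li@(P[:2]-q[:2])
print('rim local',[loc(onz(S,p,65)).round(1) for p in rim])
print('dipper tip',onz(S,cr(298,385),26).round(1),loc(onz(S,cr(298,385),26)).round(1))
print('scene pred',proj(C,T(q,L)).round(1).tolist())
for n,a,b,z in(('can',(264,110),(157,131),140),('jar',(319,145),(213,124),110),('lid',(147,254),(256,272),8)):
    print(n,tri([(C,a),(S,b)]).round(0),onz(S,b,z).round(0))
E
python3 fit.py
```

```text
roof [647.8 188.9  86. ]
roof [944.8 188.5  86. ]
roof [942.7 -86.8  86. ]
roof [642.2 -86.5  86. ]
rim [565.9 168.7  65. ]
rim [565.6 -74.4  65. ]
fit [644.5  53.3] -0.58 [-1.2 -0.7 -0.  -0.4  0.8  0.7  0.3 -0.1]
rim local [array([-79.7, 114.6]), array([ -77.6, -128.5])]
dipper tip [661.1  -3.3  26. ] [ 17.2 -56.5]
scene pred [[310.4, 166.9], [449.0, 223.9], [373.5, 315.4], [215.2, 222.6]]
can [453. 264. 144.] [454. 269. 140.]
jar [614. 272. 101.] [611. 262. 110.]
lid [ 540. -164.    5.] [ 540. -165.    8.]
```

Run:
```python
import cv2
a=cv2.imread("pics/scene0.png")[160:330,190:450]
cv2.imwrite("pics/scene0c.png",cv2.resize(a,None,fx=3,fy=3,interpolation=cv2.INTER_CUBIC))
```

```text
(no output)
```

View pics/scene0c.png

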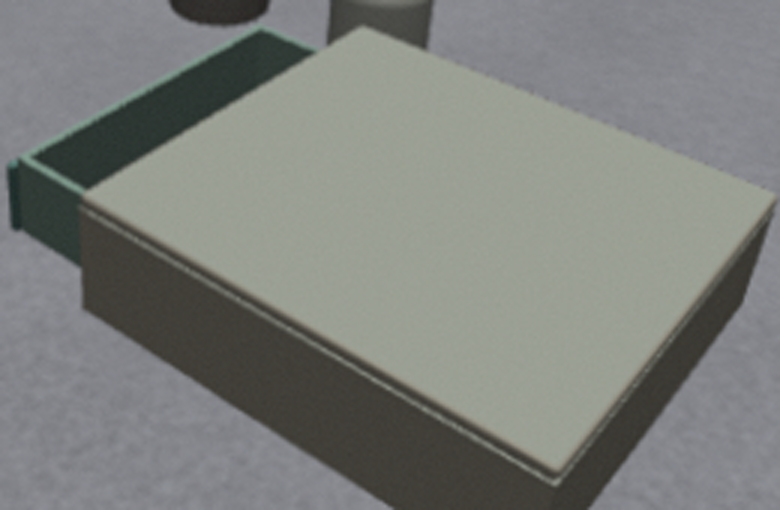

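The scene roof corners, in crop pixels, are (362,26), (778,198), (556,476) and (82,197). The drawer's front rim corners are at (262,28) and (20,160). I'll run a joint fit over both views.

```bash
cat >> fit.py <<'E'
print('----')
cs=lambda x,y:(190+(x+.5)/3-.5,160+(y+.5)/3-.5)
sroof=[cs(362,26),cs(778,198),cs(556,476),cs(82,197)]; srim=[cs(262,28),cs(22,160)]
for a,b in zip(roof+rim,sroof+srim): print(tri([(S,a),(C,b)]).round(1))
def g(q):
    P=T(q,np.r_[L,[[-q[3],120,65],[-q[3],-120,65]]])
    return np.r_[proj(S,P)-(roof+rim),proj(C,P)-(sroof+srim)].ravel()
q=least_squares(g,[644,53,0,80],loss='soft_l1').x
print('fit',q[:2].round(1),np.degrees(q[2]).round(2),q[3].round(1)); print(g(q).reshape(-1,2).round(1).tolist())
Li=np.linalg.inv([[np.cos(q[2]),-np.sin(q[2])],[np.sin(q[2]),np.cos(q[2])]])
print('trough',T(q,[[-q[3]+31,y,65] for y in (0,-60,60)]).round(1).tolist())
print('dipper tip loc',loc(onz(S,cr(298,385),26)).round(1))
E
python3 fit.py | sed -n '/----/,$p'
```

```text
----
[648.3 190.1  84.7]
[946.9 191.   82.8]
[945.5 -85.6  80.8]
[644.4 -83.3  79.9]
[568.5 177.4  57.1]
[568.7 -66.   57.5]
fit [647.   50.4] -0.31 75.7
[[-0.2, -0.3], [0.8, -0.3], [2.1, 0.6], [2.1, 0.3], [1.7, -1.2], [1.0, -2.4], [-0.0, -0.7], [0.8, -1.0], [0.1, -1.1], [-1.7, -1.2], [-0.7, -1.3], [-1.9, -1.0]]
trough [[602.2, 50.7, 65.0], [601.9, -9.3, 65.0], [602.6, 110.7, 65.0]]
dipper tip loc [ 14.4 -53.7]
```

The canister is at about (453,266), the jar at (612,267) and the lid at (540,-164). The trough is near (602,50) and the drawer is about 0.076 out. I'll turn the hand so its flat side faces the front wall, close it, then go over the trough at a height that clears the canister.

Call:
drive_tool --pt "-1 0 0 0 0 0 -0.96" --pt "-1 0 0 0 0 0 -0.96" --pt "-1 0 0 0 0 0 -0.96" --pt "-1 0 0 0 0 0 -0.96" --pt "-1 0 0 0 0 0 -0.96" --pt "-1 0 0 0 0 0 -0.96" --pt "-1 0 0 0 0 0 0" --pt "-1 0 0 0 0 0 0"

```text
t: 1.15
ee_pos: [214.6, 506.4, 238.6]
ee_rot: [-180.0, -0.0, -180.0]
ft_force: [-0.6, -0.4, 0.9]
gripper_width: 0.111
grip_force: 0.0
```

Call:
drive_tool --pt "-1 -0.54 -0.63 0 0 0 0" --pt "-1 -0.54 -0.63 0 0 0 0" --pt "-1 -0.54 -0.63 0 0 0 0" --pt "-1 -0.54 -0.63 0 0 0 0" --pt "-1 -0.54 -0.63 0 0 0 0" --pt "-1 -0.54 -0.63 0 0 0 0" --pt "-1 -0.54 -0.63 0 0 0 0" --pt "-1 -0.54 -0.63 0 0 0 0" --pt "-1 -0.54 -0.63 0 0 0 0" --pt "-1 -0.54 -0.63 0 0 0 0" --pt "-1 -0.5 -0.6 0 0 0 0" --pt "-1 0 0 0 0 0 0"

```text
t: 2.65
ee_pos: [570.5, 90.6, 238.0]
ee_rot: [-180.0, -0.0, 179.8]
ft_force: [-1.4, 0.3, -1.7]
gripper_width: 0.003
grip_force: 0.0
```

Run:
```python
from workcell import monitor, viewer
import cv2,json
s=monitor.sense(); print(s['t'],s['ee_pos'],s['ee_rot'],s['gripper_width'],s['joint_positions'])
c=viewer.calibration('wrist'); print(c['origin'],c['attitude'])
json.dump({k:(v.tolist() if hasattr(v,'tolist') else v) for k,v in c.items()},open('w1.json','w'))
a=viewer.snapshot('wrist')[:,:,::-1]; cv2.imwrite("pics/w1.png",cv2.resize(a,None,fx=1.5,fy=1.5,interpolation=cv2.INTER_CUBIC))
```

```text
2.65 [570.45604078  90.57325432 237.96260617] [-1.79986514e+02 -3.67507012e-02  1.79823490e+02] 0.003369810733878433 [-2.70904109e+00  2.46552367e+01  6.98434977e+01 -1.51428877e-02
  8.55373846e+01 -9.25313520e+01]
[503.90796268  91.10750304 382.52458955] [-1.51260040e+01  2.73422614e-02  8.98444535e+01]
```

View pics/w1.png

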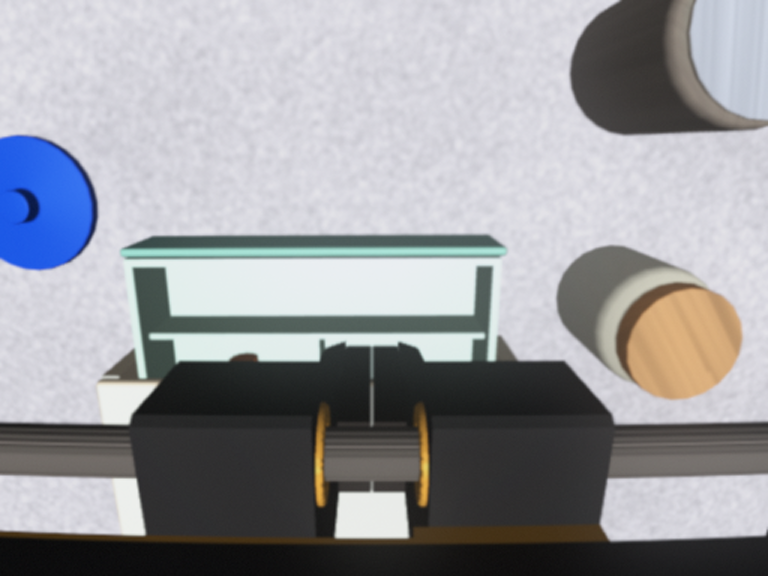

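The wrist view (1.5×) shows the drawer's front rim at row ~255 from column 127 to 500. The trough runs from row 262 to the partition top at row ~335, and the dipper head tip peeks out at (243,357).

Run:
```python
from h import *; import json
c=json.load(open('w1.json')); c={k:np.array(v) if isinstance(v,list) else v for k,v in c.items()}
w=lambda x,y:((x+.5)/1.5-.5,(y+.5)/1.5-.5)
for n,x,y,z in(('rimL outer',124,254,65),('rimR outer',504,254,65),('rim inner L',135,262,65),('rim inner R',495,262,65),('part front edge top L',150,333,52),('part R',485,333,52),('dip tip',243,357,30),('housing FL roof',103,381,86),('lid',20,205,15),('cap',680,342,110)):
    print(n,onz(c,w(x,y),z).round(1))
```

```text
rimL outer [567.7 -65.7  65. ]
rimR outer [568.5 173.8  65. ]
rim inner L [572.9 -59.2  65. ]
rim inner R [573.6 168.5  65. ]
part front edge top L [625.5 -61.   52. ]
part R [625.8 167.8  52. ]
dip tip [652.3  -3.9  30. ]
housing FL roof [645.4 -79.8  86. ]
lid [ 541.1 -163.6   15. ]
cap [610.7 267.5 110. ]
```

The trough spans x 573 to 625, with its middle at (599, 54). The axes are square to the world.

Call:
drive_tool --pt "-1 -0.24 -0.3 0 0 0 0" --pt "-1 -0.235 -0.31 0 0 0 0" --pt "-1 0 0 0 0 0 0" --pt "-1 0 0 0 0 0 0" --pt "-1 0 0 0.5 0 0 0" --pt "-1 0 0 0.5 0 0 0" --pt "-1 0 0 0.5 0 0 0" --pt "-1 0 0 0 0 0 0"

```text
t: 3.7
ee_pos: [596.5, 56.9, 147.3]
ee_rot: [180.0, -0.2, -179.9]
ft_force: [0.1, 0.2, -0.3]
gripper_width: 0.004
grip_force: 0.0
```

Call:
drive_tool --pt "-1 -0.04 -0.05 0.4 0 0 0" --pt "-1 0 0 0.4 0 0 0" --pt "-1 0 0 0.3 0 0 0" --pt "-1 0 0 0.3 0 0 0" --pt "-1 0 0 0.2 0 0 0" --pt "-1 0 0 0.2 0 0 0" --pt "-1 0 0 0 0 0 0" --pt "-1 0 0 0 0 0 0"

```text
t: 4.7
ee_pos: [600.4, 53.3, 41.3]
ee_rot: [-180.0, 0.1, -179.9]
ft_force: [-1.6, 0.4, -0.2]
gripper_width: 0.005
grip_force: 0.0
```

Call:
drive_tool --pt "-1 0.2 0 0 0 0 0" --pt "-1 0.15 0 0 0 0 0" --pt "-1 0.2 0 0 0 0 0" --pt "-1 0.2 0 0 0 0 0" --pt "-1 0.2 0 0 0 0 0" --pt "-1 0.2 0 0 0 0 0" --pt "-1 0.2 0 0 0 0 0" --pt "-1 0.2 0 0 0 0 0" --pt "-1 0.2 0 0 0 0 0" --pt "-1 0.2 0 0 0 0 0" --pt "-1 0.2 0 0 0 0 0" --pt "-1 0 0 0 0 0 0"

```text
t: 6.2
ee_pos: [469.6, 53.2, 40.5]
ee_rot: [180.0, -0.1, -179.9]
ft_force: [0.1, -0.7, 0.4]
gripper_width: 0.005
grip_force: 0.0
```

Call:
drive_tool --pt "-1 0.1 0 0 0 0 0" --pt "-1 0.1 0 0 0 0 0" --pt "-1 0.06 0 0 0 0 0" --pt "-1 0 0 0 0 0 0" --pt "-1 0 0 0 0 0 0"

```text
t: 6.82
ee_pos: [455.3, 53.2, 40.7]
ee_rot: [180.0, -0.0, -179.9]
ft_force: [0.8, 0.8, -0.6]
gripper_width: 0.004
grip_force: 0.0
```

Run:
```python
from workcell import monitor, viewer
import cv2
s=monitor.sense(); print(s['ee_pos'],s['ft_force'])
a=viewer.snapshot('side')[:,:,::-1]; cv2.imwrite("pics/s2f.png",a)
cv2.imwrite("pics/s2.png",cv2.resize(a[110:250,170:360],None,fx=4.2,fy=4.2,interpolation=cv2.INTER_CUBIC))
```

```text
[455.31073682  53.15451133  40.70416218] [ 0.76059797  0.83423659 -0.56690795]
```

View pics/s2.png

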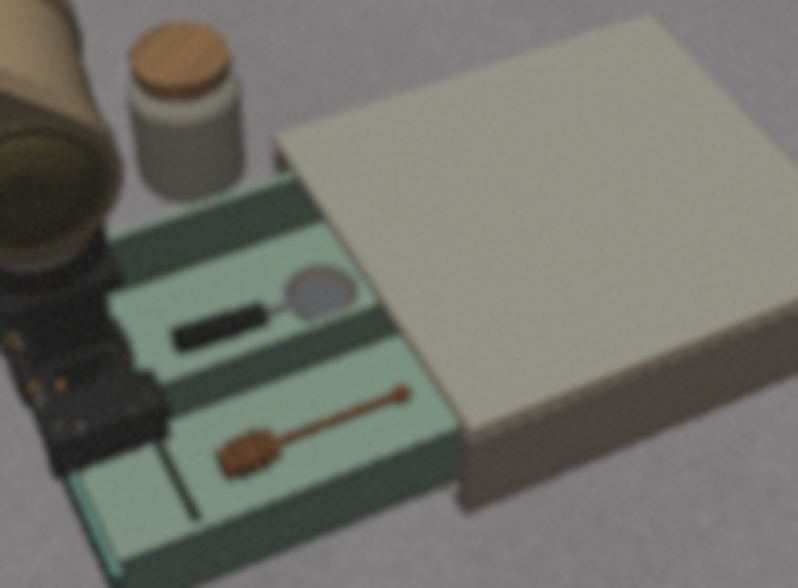

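The drawer is nearly fully out. The dipper head is at crop (249,453) with its tail at (402,394), and the spoon lies in the far compartment. Now to locate the head.

Call:
drive_tool --pt "-1 0.06 0 0 0 0 0" --pt "-1 0 0 0 0 0 0" --pt "-1 0 0 0 0 0 0"

```text
t: 7.25
ee_pos: [452.4, 53.1, 40.9]
ee_rot: [-180.0, 0.1, -179.9]
ft_force: [4.3, 0.1, -2.5]
gripper_width: 0.004
grip_force: 2.3
```

Run:
```python
from h import *
from workcell import viewer
S=viewer.calibration('side'); cr=lambda x,y:(170+(x+.5)/4.2-.5,110+(y+.5)/4.2-.5)
for n,x,y,z in(('head',249,453,26),('tail',402,394,19),('part R end',195,518,52),('rim R',112,578,65)): print(n,onz(S,cr(x,y),z).round(1))
```

```text
head [541.6  -3.6  26. ]
tail [648.1   1.3  19. ]
part R end [489.6 -50.8  52. ]
rim R [431.6 -76.3  65. ]
```

The drawer is on its stop. I'll ease off the wall, go straight up, and take a second view of the head with the wrist camera.

Call:
drive_tool --pt "-1 -0.25 0 0 0 0 0" --pt "-1 0 0 0 0 0 0" --pt "-1 0 0 -0.5 0 0 0" --pt "-1 0 0 -0.8 0 0 0" --pt "-1 0 0 -0.8 0 0 0" --pt "-1 0 0 -0.8 0 0 0" --pt "-1 0 0 -0.4 0 0 0" --pt "-1 0 0 0 0 0 0" --pt "-1 0 0 0 0 0 0"

```text
t: 8.38
ee_pos: [466.0, 53.2, 237.3]
ee_rot: [180.0, -0.2, -179.9]
ft_force: [-0.3, -0.5, -0.3]
gripper_width: 0.005
grip_force: 0.0
```

Run:
```python
from workcell import monitor, viewer
import cv2,json
s=monitor.sense(); print(s['t'],s['ee_pos'],s['ft_force'])
c=viewer.calibration('wrist')
json.dump({k:(v.tolist() if hasattr(v,'tolist') else v) for k,v in c.items()},open('w2.json','w'))
a=viewer.snapshot('wrist')[:,:,::-1]; cv2.imwrite("pics/w2.png",cv2.resize(a,None,fx=1.5,fy=1.5,interpolation=cv2.INTER_CUBIC))
```

```text
8.375 [465.95573895  53.22041681 237.29425489] [-0.29977615 -0.46538966 -0.33837246]
```

View pics/w2.png

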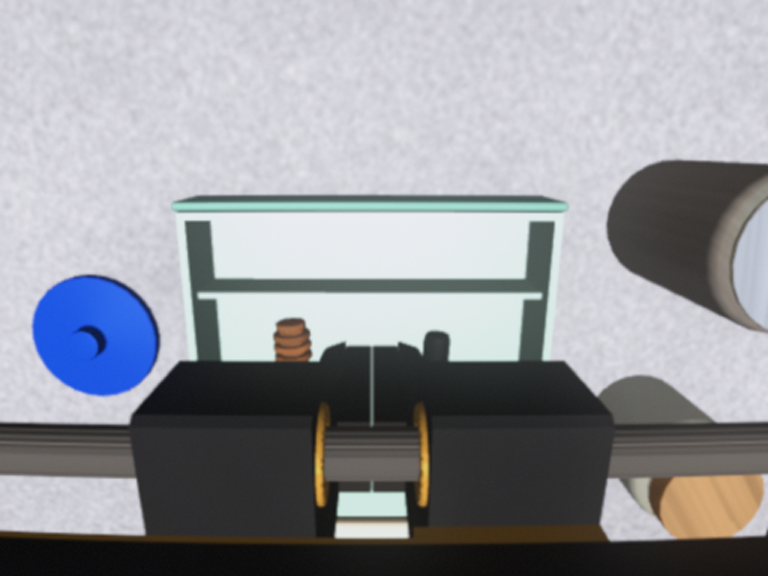

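The wrist view shows the dipper's head at column 292, with its tip at row 319 and its widest part at about row 345. The spoon handle is at (436,345) and the drawer front at row 207.

Run:
```python
from h import *; import json
from workcell import viewer
c=json.load(open('w2.json')); c={k:np.array(v) if isinstance(v,list) else v for k,v in c.items()}
S=viewer.calibration('side')
w=lambda x,y:((x+.5)/1.5-.5,(y+.5)/1.5-.5); cr=lambda x,y:(170+(x+.5)/4.2-.5,110+(y+.5)/4.2-.5)
for n,x,y,z in(('tip',291,319,30),('head~',292,345,26),('rim',370,208,65)): print(n,onz(c,w(x,y),z).round(1))
print(tri([(c,w(292,345)),(S,cr(249,453))]).round(1))
```

```text
tip [517.8  -4.   30. ]
head~ [539.3  -4.7  26. ]
rim [434.8  52.6  65. ]
[540.3  -4.5  26.7]
```

Call:
drive_tool --pt "-1 -0.4 -0.32 0 0 0 0" --pt "-1 -0.41 -0.32 0 0 0 0" --pt "-1 -0.41 -0.32 0 0 0 0" --pt "-1 0 0 0 0 0 0" --pt "-1 0 0 0.5 0 0 0" --pt "-1 0 0 0.6 0 0 0" --pt "-1 0 0 0.6 0 0 0" --pt "-1 0 0 0.5 0 0 0" --pt "-1 0 0 0.3 0 0 0" --pt "-1 0 0 0.2 0 0 0" --pt "-1 0 0 0 0 0 0" --pt "-1 0 0 0 0 0 0"

```text
t: 9.93
ee_pos: [540.3, -4.3, 77.4]
ee_rot: [-180.0, 0.1, -179.9]
ft_force: [0.2, 0.2, 0.8]
gripper_width: 0.003
grip_force: 0.0
```

Call:
drive_tool --pt "-1 0 0 0 0 0 0" --pt "-1 0 0 0 0 0 0" --pt "-1 0 0 0 0 0 0" --pt "-1 0 0 0 0 0 0" --pt "-1 0 0 0 0 0 0" --pt "-1 0 0 0 0 0 0" --pt "-1 0 0 0 0 0 0" --pt "-1 0 0 0 0 0 0" --pt "-1 0 0 0 0 0 0" --pt "-1 0 0 0 0 0 0" --pt "-1 0 0 0 0 0 0" --pt "-1 0 0 0 0 0 0"

```text
t: 11.42
ee_pos: [540.1, -4.4, 76.7]
ee_rot: [-180.0, -0.0, -179.9]
ft_force: [0.5, -0.4, -0.6]
gripper_width: 0.004
grip_force: 0.0
```

Run:
```python
from workcell import monitor, viewer
import cv2
s=monitor.sense(); print(s['t'],s['ee_pos'],s['ft_force'])
a=viewer.snapshot('side')[:,:,::-1]
cv2.imwrite("pics/s3.png",cv2.resize(a[90:250,150:360],None,fx=3.6,fy=3.6,interpolation=cv2.INTER_CUBIC))
```

```text
11.425 [540.13238621  -4.37318084  76.73852854] [ 0.53089212 -0.39271242 -0.57210798]
```

View pics/s3.png

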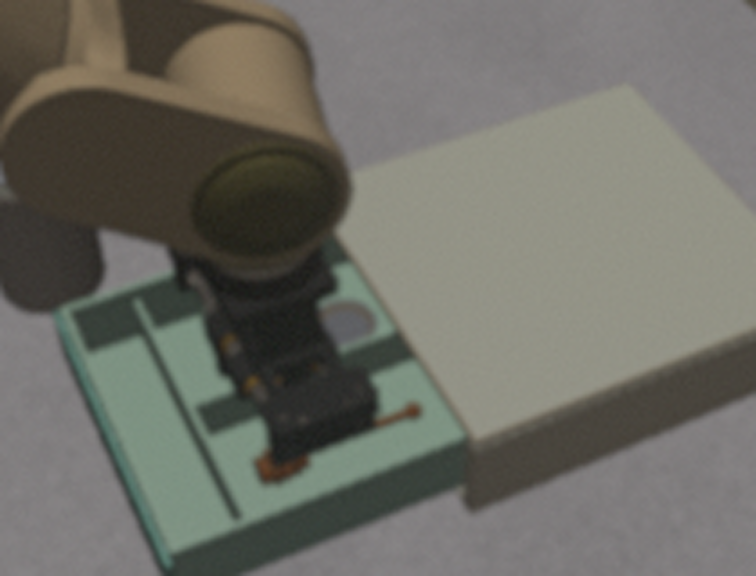

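The hand hangs over the dipper's head at (283,466), the drawer is out, and nothing is touching. I'll hold for the rest of the time, then hand in.

Call:
drive_tool --pt "-1 0 0 0 0 0 0" --pt "-1 0 0 0 0 0 0" --pt "-1 0 0 0 0 0 0" --pt "-1 0 0 0 0 0 0" --pt "-1 0 0 0 0 0 0" --pt "-1 0 0 0 0 0 0" --pt "-1 0 0 0 0 0 0" --pt "-1 0 0 0 0 0 0" --pt "-1 0 0 0 0 0 0" --pt "-1 0 0 0 0 0 0" --pt "-1 0 0 0 0 0 0" --pt "-1 0 0 0 0 0 0"

```text
t: 12.98
ee_pos: [540.2, -4.4, 76.8]
ee_rot: [-180.0, 0.0, -179.9]
ft_force: [-0.8, -0.5, 0.1]
gripper_width: 0.008
grip_force: 0.0
```

Call:
drive_tool --pt "-1 0 0 0 0 0 0" --pt "-1 0 0 0 0 0 0" --pt "-1 0 0 0 0 0 0" --pt "-1 0 0 0 0 0 0" --pt "-1 0 0 0 0 0 0" --pt "-1 0 0 0 0 0 0"

```text
t: 13.72
ee_pos: [540.1, -4.4, 76.7]
ee_rot: [180.0, -0.0, -179.9]
ft_force: [0.3, -0.1, -0.7]
gripper_width: 0.006
grip_force: 0.0
```

```bash
python3 -c "
from workcell import r
print(r.finish_job())"
```

```text
the job is handed in; nothing more can be done
None
```

I pushed the drawer out to its stop from inside the trough, then held the closed fingertips about 37 mm above the dipper's head for over three seconds, and handed the job in still pointing; no verdict came back.

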